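Mark the end of a brass bar in a sprung bench press

TASK

Take the red-ended brass bar out of the rack and feed its red end under the blue press until it is fully home against the stop, then let go of it and push the yellow plunger all the way down onto it so that the die marks the bar. Let the plunger spring back up, then take the bar out and lay it flat in the wooden tray, setting it down rather than dropping it. Leave the blue-ended bar in the rack and the other things on the bench where they are.

Things in the scene. Friction and masses are not known exactly. Their poses are not given: they have to be found in the camera images.
- red_bar: The brass bar to be marked, 150 long x 16 wide x 10 thick mm, about 0.2 kg, last 25 mm painted red. Origin: centre of its underside; x runs along the bar towards the red end, z up. It starts in one of the two lanes of the rack.
- red_end (a point): Centre of the red end face of the red bar: 75 mm along +x and 5 mm up from its origin.
- blue_bar: The same kind of bar with a blue end, in the rack's other lane; to be left there (within 20 mm).
- rack: Dark wooden rack, fixed, 120 mm wide, 40 high. Origin on the bench; x points out of the lanes' open end. Two lanes along x at y = +-34 mm, 22 wide, floor (x -56 to 75) 12 mm up. A roof (underside 28, top 40 mm up) covers x -50 to 30 and so the bars' tails: a bar starts with origin at x = 30, tail at -45, painted end at 105 mm, and cannot be lifted until drawn out 80 mm along +x.
- press: Blue marking press, fixed. Origin on the bench under the ram axis; bars are fed along +x. Steel bed 12 mm high, 70 wide, x -170 to 70 mm. Head 60 wide, z 62 to 112, x -25 to 65; under it the column (the stop) begins at x = 20. Two guides 10 mm high, x -25 to 20, leave a 22 mm channel at y = 0, mouth flared from x = -45. Only a bar held near its tail goes in with the gripper clear of the head.
- press_stop (a point): Point on the face of the stop where the centre of the bar's red end face comes to rest: press frame (20, 0, 17) mm.
- plunger (a joint): Travel of the sprung plunger: 0 up, 0.022 m at the bottom; with a bar below, the die meets the bar at about 0.0205. The spring needs about 2 N to start and 9 N at full travel, and it springs back by itself.
- plunger_top (a point): Centre of the top of the plunger's yellow knob, 40 mm diameter, 154 mm above the bench when up, on the ram's axis. Push it straight down.
- tray: Shallow wooden tray with grey lining for marked bars, fixed, 210 (x) x 140 (y) mm, walls 5 mm thick and 18 mm high, floor 5 mm above the bench. Origin: centre of its underside. Empty.
- mandrel: Steel ring mandrel standing on a round foot, 56 mm diameter, 150 mm high; bystander. Origin: centre of its foot.
- pot: Red fruit-shaped pot, 92 mm diameter, 95 mm high; bystander. Origin: centre of its foot.
- hammer: Brass-headed hammer lying on the bench, 160 mm long; bystander. Origin: under its middle; x along it towards the head.
- bowl: White bowl, 84 mm diameter, 35 mm high; bystander. Origin: centre of its foot.
- can: White and blue can with a red cap, 52 mm diameter, 170 mm high; bystander. Origin: centre of its foot.
- brush: Wooden brush lying on the bench, 170 mm long; bystander. Origin: under its middle.
Not all that is in view belongs to the job. Leave any black or white look-alike of the red_bar alone. There is more than one size of the press; the job needs the larger.

How it is judged:
By the outcome, as a careful person would: the job done as asked, in the order asked, and still so for the second after the job is handed in, with the robot touching nothing.
It also fails if it takes over 61 s, if anything falls off the work surface, if the arm or the gripper's body presses on something with over 40 N, if the wrist force passes 120 N, or if a joint passes its speed limit or range.

ROBOT

A 7-joint arm with a two-finger parallel gripper is mounted at the origin on the work surface. World frame = base frame: x ahead of the robot, y to its left, z up, the work surface at z = 0. Lengths are in m, angles in rad, forces in N, time in s.
With the tool pointing down it reaches from about 0.4 to 0.925 m from the base axis. Payload 4.1 kg.
Tool frame: the origin (TCP) lies midway between the tips of the shut fingers; the grasp point (between the pads) lies behind it (r.tcp_to_grasp is the z of the grasp point in the tool frame, in m); z points along the fingers, y is the line along which they close (so a half turn about z gives the same grasp; the last joint's range is limited). The gripper opens to 85 mm and grips with 20 to 120 N. Pads are 22 mm wide; open, the fingers measure 114 mm over their backs; the gripper's body (76 mm by 85 mm) begins 54 mm behind the grasp point. The pads swing forward as they close: fully open they stand 13 mm farther back than shut.
Start: joints at [-1.392, 0.398, 0.045, 1.537, -0.019, 1.207, -0.051], TCP at [0.178, 0.625, 0.231] pointing down, gripper open.
Joint ranges: [-2.82, 2.82], [-0.49, 2.23], [-1.37, 1.46], [0, 2.46], [-1.36, 4.5], [0.23, 2], [-2.94, 2.94]. Speed limits (rad/s): [2.57, 2.57, 3.14, 3.14, 3.14, 3.14, 3.14].

INTERFACE

Orientations are given as a 3x3 rotation matrix whose columns are the frame's x, y, z axes.
In Python, from cell import r, viewer, ticket gives the robot as it stands.
- The arm moves only by the tool move_arm, never from a script. Its argument "steps" is a list of rows, each a list of 3 entries, a list of its own where there are three numbers: the shift along the tool's x, y, z in mm, then the turn about the tool's z in degrees, then the closure, from -1 (fully open) to 1 (shut). In form: [[[tx, ty, tz], twist, gripper], ...]. A call has 1 to 20 rows; each row shifts and turns the commanded pose from where the row before left it, along the tool's axes as they then stand; what a row does not reach is not made up. A row lasts 1/10 s, in which the tool goes at most 50 mm and 8.59 degrees, less where a joint would pass 70% of its speed; a pose out of reach is approached as far as the arm can. A call is refused whole if a number of a shift passes 50 or a number of a turn 8.59, either way. A call with a gripper value outside its range is refused whole. The fingers move at their own pace and stop on an object; "grip_force" is the grip in N (left out, the last holds). Time passes only in rows, so rows that do not move let the fingers close. It gives the time, the measured TCP pose, the force, the opening and the grip force at its end, in the units of the state.
- r.get_state(): the state, without advancing time (a new reading comes with each control period).
- viewer.read_camera(name): name is "scene" or "top" or "wrist"; returns a dict with "color" (384x512x3 uint8, red, green, blue), "intrinsics" (3x3 intrinsics, pixels), "rvec" (rotation vector, rad) and "tvec" (3), from world to camera coordinates, as OpenCV has them. Camera axes: x right, y down, z forward; pixel columns grow to the right and rows downward; lengths in m; the calibration is good to about 2 mm. A picture is of the moment at which its call begins. There is no depth.
- ticket.hand_in(): hands the job in; it is judged then, once.
The state is a dict: "time_s": time; "joint_positions": joint angles; "qvel": joint speeds; "joint_efforts": joint torques, N m; "tcp_pos": TCP position; "orientation": TCP orientation; "force": force on the tool from outside, world axes, zero at the start; "wrist_torque": the same for the moment, N m; "finger_gap": finger opening in m; "gripper_force": force on a finger pad.
Only numpy, scipy, OpenCV 4.12 (cv2) and the standard library are available. Lean on these libraries where they do the work, as an engineer would, in place of code of your own. Each camera call takes 0.05 s, during which the arm holds its last target. There are 200 camera calls.

## Working session

There is one attempt and no reset: what is moved stays moved. The work goes in short steps, Python scripts to look and compute and a tool call to move; the robot and the scene stay as the last step left them, time stands still between calls to the robot, and variables do not carry over. Pictures are saved under pics/ and viewed, at most 10 in all, crops included, and the job is handed in when it is done.

Besides the shell and the picture viewer there is one more tool, called in YAML: its name, and indented under it one key for each argument. move_arm: Moves the arm, as the interface text tells. Its arguments: {"type":"object","properties":{"steps":{"type":"array","items":{"type":"array"}},"grip_force":{"type":"number"}},"required":["steps"]}

```bash
mkdir -p pics; cat > h.py <<'E'
import numpy as np, cv2, pickle
from cell import r, viewer, ticket
def shot(cam, name):
    d=viewer.read_camera(cam); pickle.dump(d,open(f'pics/{name}.pkl','wb'))
    cv2.imwrite(f'pics/{name}.png', d['color'][:,:,::-1]); return d
def load(name): return pickle.load(open(f'pics/{name}.pkl','rb'))
def ray(d,uv):
    R=cv2.Rodrigues(np.array(d['rvec'],float))[0]; t=np.array(d['tvec'],float).ravel()
    v=np.linalg.inv(d['intrinsics'])@np.array([uv[0],uv[1],1.]); return -R.T@t, R.T@v
def onz(d,uv,z):
    c,v=ray(d,uv); return c+v*(z-c[2])/v[2]
def tri(obs):
    A=np.zeros((3,3));b=np.zeros(3)
    for d,uv in obs:
        c,v=ray(d,uv); v=v/np.linalg.norm(v); P=np.eye(3)-np.outer(v,v); A+=P;b+=P@c
    p=np.linalg.solve(A,b)
    return p,[np.linalg.norm((np.eye(3)-np.outer(v/np.linalg.norm(v),v/np.linalg.norm(v)))@(p-c)) for c,v in [ray(*o) for o in obs]]
def proj(d,p): return cv2.projectPoints(np.array(p,float).reshape(-1,1,3),np.array(d['rvec'],float),np.array(d['tvec'],float),d['intrinsics'],None)[0].reshape(-1,2)
E
python3 - <<'E'
from h import *
a=shot('scene','s0');b=shot('top','t0')
c=shot('wrist','w0')
im=np.hstack([b['color'],a['color']])
for d in(a,b,c):print(ray(d,(256,192)),d['intrinsics'][0,0])
s=r.get_state();print({k:np.round(v,3).tolist() for k,v in s.items()},r.tcp_to_grasp)
for n in('s0','t0'):
    cv2.imwrite(f'pics/{n}b.png',cv2.resize(cv2.imread(f'pics/{n}.png'),(800,600),interpolation=cv2.INTER_CUBIC))
E
```

```text
(array([ 0.89419072, -0.27244205,  0.89751066]), array([-0.42581975,  0.27020679, -0.86353415])) 350.7783179337732
(array([ 0.36989028, -0.04426729,  1.13308501]), array([ 0.12735585,  0.01700865, -0.99175434])) 386.2701585079682
(array([0.1106901 , 0.64408869, 0.37253144]), array([ 0.26522614, -0.07969064, -0.96088999])) 301.94932747220247
{'time_s': 0.15, 'joint_positions': [-1.392, 0.399, 0.045, 1.538, -0.019, 1.207, -0.051], 'qvel': [-0.0, -0.002, -0.001, -0.003, -0.001, -0.001, 0.0], 'joint_efforts': [0.003, -47.556, 1.367, -25.451, 0.012, 0.006, 0.0], 'tcp_pos': [0.178, 0.625, 0.23], 'orientation': [[-0.962, 0.274, -0.0], [0.274, 0.962, -0.001], [-0.0, -0.002, -1.0]], 'force': [-0.318, 0.728, 0.212], 'wrist_torque': [-0.016, 0.003, -0.013], 'gripper_force': 0.0, 'finger_gap': 0.085} -0.0187
```

View pics/t0b.png

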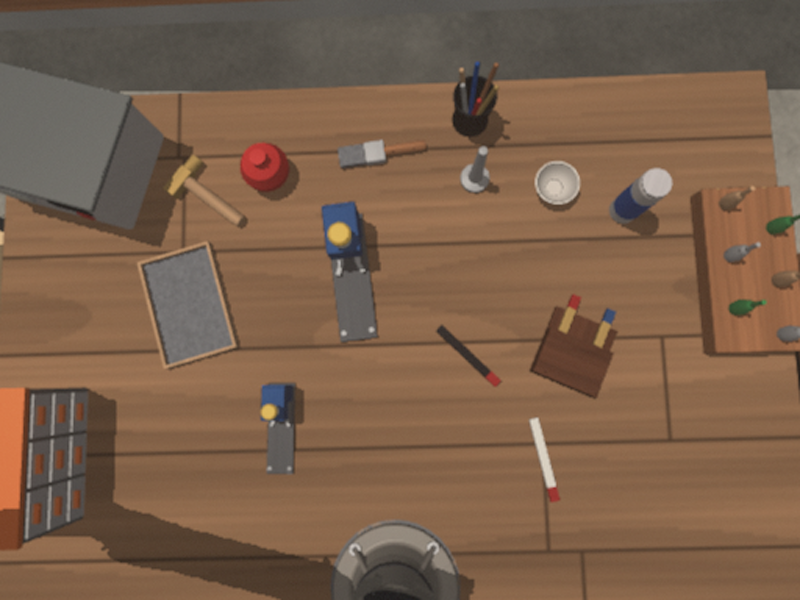

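View pics/s0b.png

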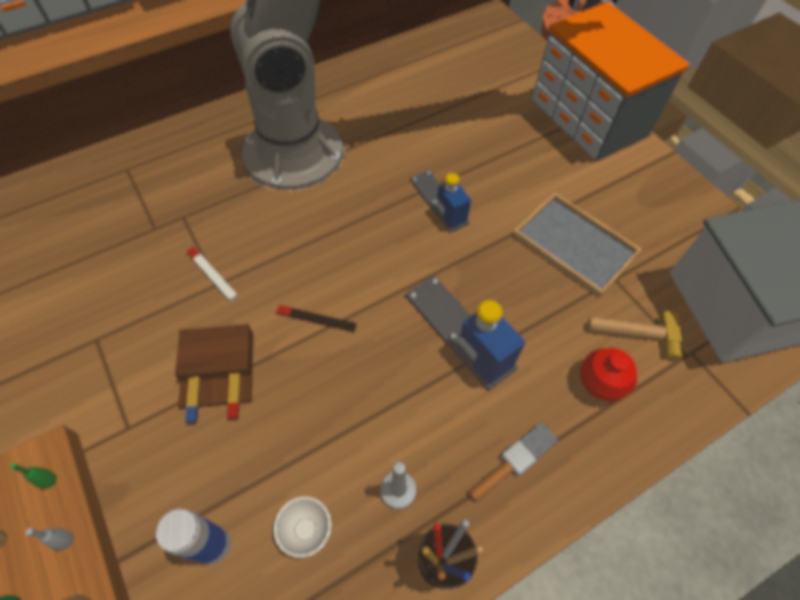

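The top view (at 800x600) shows the rack at (575,350) with red-ended bar (570,312) and blue-ended bar (605,328). It also shows the larger press at (350,270) with its knob at (339,234), and the tray at (188,305). Candidates for red_bar in the top view are:
- the brass bar in the rack (570,312)
- the black bar with a red end (468,355)
- the white bar with a red end (543,460)

I choose the brass one in the rack. For the press I choose the larger one (knob 339,234), not the small one (269,411).

```bash
python3 - <<'E'
from h import *
s,t,w=load('s0'),load('t0'),load('w0')
for d in(s,t):print(proj(d,[[0,0,0],[.178,.625,.23],[.4,0,0],[.4,.3,0]]).round(0).tolist())
def blobs(d,lo,hi,n,mn=15):
    h=cv2.cvtColor(d['color'],cv2.COLOR_RGB2HSV); m=cv2.inRange(h,lo,hi)
    k,l,st,ce=cv2.connectedComponentsWithStats(m)
    for i in range(1,k):
        if st[i,4]>=mn:
            p=np.argwhere(l==i)[:,::-1].astype(np.float32); rc=cv2.minAreaRect(p)
            print(n,st[i,4],ce[i].round(1),'rect',np.round(cv2.boxPoints(rc),1).tolist())
for nm,d in(('S',s),('T',t)):
    blobs(d,(0,170,80),(8,255,255),nm+'red');blobs(d,(100,130,60),(125,255,255),nm+'blue');blobs(d,(18,120,80),(30,255,255),nm+'yel')
tc=t['color'][190:262,330:410];sc=s['color'][200:275,105:170]
cv2.imwrite('pics/c1.png',cv2.resize(np.hstack([cv2.resize(tc,(400,360)),cv2.resize(sc,(390,360))])[:,:,::-1],(790,360)))
E
```

```text
[[188.0, 97.0], [378.0, 7.0], [245.0, 180.0], [325.0, 141.0]]
[[252.0, 375.0], [-24.0, 334.0], [249.0, 231.0], [147.0, 234.0]]
Sred 29 [122.6 160.5] rect [[119.0, 161.0], [123.0, 157.0], [126.0, 160.0], [122.0, 164.0]]
Sred 47 [181.2 198.2] rect [[176.5, 199.89999389648438], [177.89999389648438, 194.5], [185.89999389648438, 196.5], [184.5, 201.89999389648438]]
Sred 993 [389.8 239. ] rect [[372.0, 222.0], [407.0, 222.0], [407.0, 256.0], [372.0, 256.0]]
Sred 64 [148.8 262.5] rect [[145.0, 258.0], [152.0, 258.0], [152.0, 267.0], [145.0, 267.0]]
Sred 87 [280.  344.5] rect [[278.0, 335.0], [282.0, 335.0], [282.0, 356.0], [278.0, 356.0]]
Sblue 111 [292.  126.9] rect [[283.20001220703125, 123.5999984741211], [291.70001220703125, 117.19999694824219], [299.70001220703125, 128.0], [291.20001220703125, 134.3000030517578]]
Sblue 348 [320.5 217.9] rect [[305.0, 215.0], [318.0, 202.0], [334.0, 218.0], [321.0, 231.0]]
Syel 78 [289.  113.8] rect [[284.0, 110.0], [294.0, 110.0], [294.0, 118.0], [284.0, 118.0]]
Syel 225 [313.  198.6] rect [[305.0, 191.0], [322.0, 191.0], [322.0, 206.0], [305.0, 206.0]
[... 1241 characters left out ...]
 [116.5 111.8] rect [[104.0999984741211, 119.9000015258789], [121.4000015258789, 97.5999984741211], [129.5, 103.9000015258789], [112.19999694824219, 126.19999694824219]]
Tyel 166 [216.9 149.4] rect [[210.0, 143.0], [224.0, 143.0], [224.0, 156.0], [210.0, 156.0]]
Tyel 80 [362.4 204.5] rect [[357.3999938964844, 210.39999389648438], [362.6000061035156, 196.5], [367.70001220703125, 198.39999389648438], [362.5, 212.3000030517578]]
Tyel 84 [384.7 213.4] rect [[379.29998779296875, 219.3000030517578], [385.0, 205.60000610351562], [390.1000061035156, 207.6999969482422], [384.3999938964844, 221.39999389648438]]
Tyel 76 [171.6 263.2] rect [[165.5, 263.5], [172.0, 257.0], [178.0, 263.0], [171.5, 269.5]]
```

View pics/c1.png

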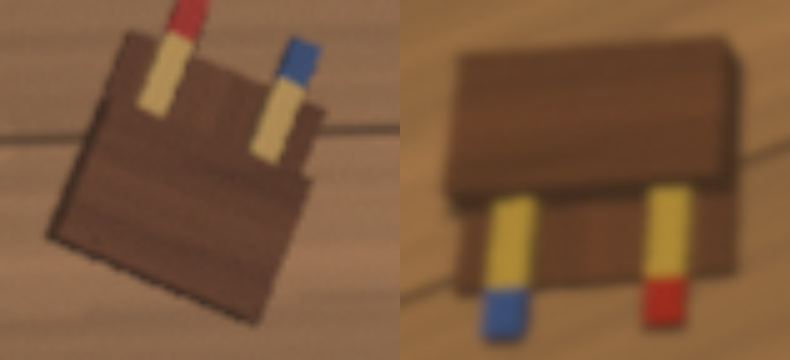

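The crop confirms the choice: red-ended brass bar in one lane and blue-ended in the other, both tails under the roof.

```bash
python3 - <<'E'
from h import *
s,t=load('s0'),load('t0')
for n,a,b in(('red',(148.8,261),(367.1,192.9)),('brass',(149.3,246.8),(362.4,204.5)),('knob',(313,197.5),(216.9,149.4)),
 ('bedboltA',(413/1.5625,297/1.5625),(344/1.5625,332/1.5625)),('bedboltB',(432/1.5625,281/1.5625),(371/1.5625,330/1.5625)),
 ('trayTL',(640/1.5625,250/1.5625),(139/1.5625,264/1.5625)),('trayTR',(598/1.5625,291/1.5625),(208/1.5625,243/1.5625)),('trayBR',(516/1.5625,234/1.5625),(236/1.5625,346/1.5625)),('trayBL',(556/1.5625,197/1.5625),(165/1.5625,366/1.5625))):
    p,e=tri([(s,a),(t,b)]);print(n,p.round(4),np.round(e,4))
for n,uv,z in(('blue',(607/1.5625,314/1.5625),.022),):print(n,onz(t,uv,z))
E
```

```text
red [ 0.4998 -0.3438  0.0244] [0.0004 0.0004]
brass [ 0.4664 -0.3273  0.0289] [0.0002 0.0002]
knob [0.6108 0.0716 0.1533] [0.0007 0.0007]
bedboltA [ 0.4515  0.0646 -0.0288] [0.0225 0.0225]
bedboltB [0.4654 0.0445 0.055 ] [0.0193 0.0193]
trayTL [0.6    0.473  0.0114] [0.0021 0.0021]
trayTR [0.6332 0.3359 0.0173] [0.0009 0.0009]
trayBR [0.4386 0.2888 0.0029] [0.0026 0.0026]
trayBL [0.4044 0.4217 0.0047] [0.0016 0.0016]
blue [ 0.47483804 -0.40417764  0.022     ]
```

```bash
cat >> h.py <<'E'
def yawmat(a):
    "tool pointing down with its y axis at heading a (deg)"
    a=np.radians(a); y=np.array([np.cos(a),np.sin(a),0]); z=np.array([0,0,-1.]); return np.c_[np.cross(y,z),y,z]
def heading(): 
    y=np.array(r.get_state()['orientation'])[:,1]; return np.degrees(np.arctan2(y[1],y[0]))
def legs(pts,a,p0=None):
    p=np.array(r.get_state()['tcp_pos'] if p0 is None else p0,float); R=yawmat(a)
    print('heading',heading().round(2),'twist',round(heading()-a,2),'from',p.round(4))
    for q in pts:
        d=R.T@(np.array(q)-p)*1000; print(np.round(q,4),'shift mm',d.round(1),'rows@40',int(np.ceil(abs(d).max()/40))); p=np.array(q)
E
python3 -c "
from h import *
legs([(.45,.36,.231),(.5,.03,.231),(.44,-.30,.231)],66)"
```

```text
heading 74.09 twist 8.09 from [0.1781 0.6246 0.2305]
[0.45  0.36  0.231] shift mm [-356.  -131.1   -0.5] rows@40 9
[0.5   0.03  0.231] shift mm [-179.9 -281.1    0. ] rows@40 8
[ 0.44  -0.3    0.231] shift mm [ -79.4 -325.9    0. ] rows@40 9
```

move_arm:
  steps:
    - [[0, 0, 0], 8, -1]
    - [[-36, -13, 0], 0, -1]
    - [[-36, -13, 0], 0, -1]
    - [[-36, -13, 0], 0, -1]
    - [[-36, -13, 0], 0, -1]
    - [[-36, -13, 0], 0, -1]
    - [[-36, -13, 0], 0, -1]
    - [[-36, -13, 0], 0, -1]
    - [[-36, -13, 0], 0, -1]
    - [[-36, -13, 0], 0, -1]
    - [[-32, -13, 0], 0, -1]
    - [[0, 0, 0], 0, -1]
    - [[0, 0, 0], 0, -1]

```text
time_s: 1.45
tcp_pos: [0.4514, 0.3612, 0.2311]
orientation: [[-0.913, 0.408, -0.001], [0.408, 0.913, 0.0], [0.0, -0.0, -1.0]]
force: [-0.3, 1.2, 0.3]
finger_gap: 0.0852
gripper_force: 0.0
```

```bash
python3 -c "
from h import *
shot('wrist','wt')
legs([(.5,.03,.231)],66)"
```

```text
heading 66.1 twist 0.1 from [0.4504 0.3624 0.231 ]
[0.5   0.03  0.231] shift mm [-180.6 -283.5    0. ] rows@40 8
```

move_arm:
  steps:
    - [[-20, -31, 0], 0, -1]
    - [[-20, -31, 0], 0, -1]
    - [[-20, -31, 0], 0, -1]
    - [[-20, -31, 0], 0, -1]
    - [[-20, -31, 0], 0, -1]
    - [[-20, -31, 0], 0, -1]
    - [[-20, -31, 0], 0, -1]
    - [[-20, -31, 0], 0, -1]
    - [[-20, -31, 0], 0, -1]
    - [[0, 0, 0], 0, -1]
    - [[0, 0, 0], 0, -1]
    - [[0, 0, 0], 0, -1]

```text
time_s: 2.7
tcp_pos: [0.5022, 0.0364, 0.2312]
orientation: [[-0.916, 0.402, -0.0], [0.402, 0.916, 0.001], [0.001, 0.001, -1.0]]
force: [0.3, 0.3, 0.3]
finger_gap: 0.0857
gripper_force: 0.0
```

```bash
python3 -c "
from h import *
shot('wrist','wp')
legs([(.44,-.30,.231)],66)"
```

```text
heading 66.31 twist 0.31 from [0.5022 0.0364 0.2312]
[ 0.44  -0.3    0.231] shift mm [-8.000e+01 -3.326e+02  2.000e-01] rows@40 9
```

move_arm:
  steps:
    - [[-8, -36, 0], 0, -1]
    - [[-8, -36, 0], 0, -1]
    - [[-8, -36, 0], 0, -1]
    - [[-8, -36, 0], 0, -1]
    - [[-8, -36, 0], 0, -1]
    - [[-8, -36, 0], 0, -1]
    - [[-8, -36, 0], 0, -1]
    - [[-8, -36, 0], 0, -1]
    - [[-15, -38, 0], 0, -1]
    - [[0, 0, 0], 0, -1]
    - [[0, 0, 0], 0, -1]
    - [[0, 0, 0], 0, -1]

```text
time_s: 3.95
tcp_pos: [0.4435, -0.2939, 0.2309]
orientation: [[-0.916, 0.402, -0.0], [0.402, 0.916, 0.001], [0.001, 0.001, -1.0]]
force: [0.7, 1.0, -0.2]
finger_gap: 0.0855
gripper_force: 0.0
```

```bash
python3 -c "
from h import *
shot('wrist','wr')
legs([(.44,-.30,.231)],66)
v=[cv2.imread(f'pics/{n}.png') for n in('wt','wp','wr')]
o=np.zeros((600,800,3),np.uint8);o[:300,:400]=cv2.resize(v[0],(400,300));o[:300,400:]=cv2.resize(v[1],(400,300));o[300:,:400]=cv2.resize(v[2],(400,300))
cv2.imwrite('pics/m1.png',o)"
```

```text
heading 66.3 twist 0.3 from [ 0.4435 -0.2938  0.231 ]
[ 0.44  -0.3    0.231] shift mm [ 0.7 -7.  -0. ] rows@40 1
```

View pics/m1.png

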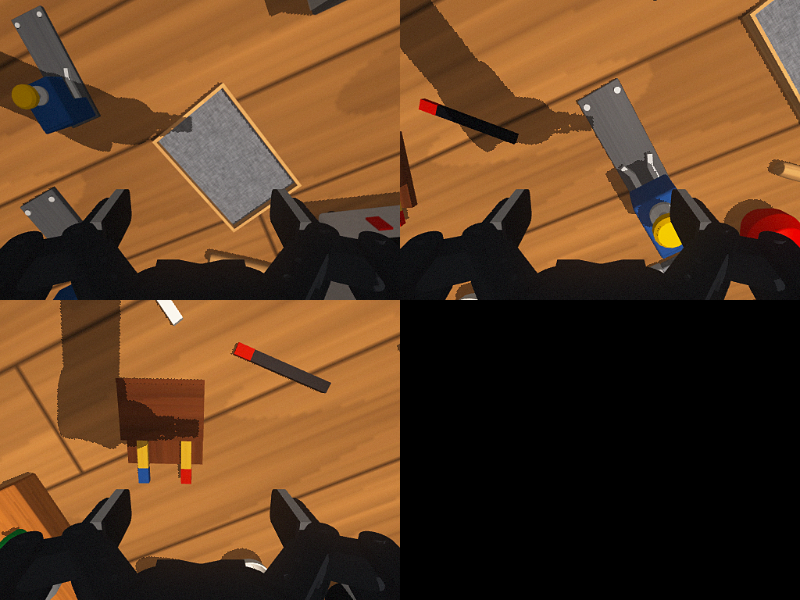

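The montage shows the tray (wrist wt, ~(225,155)). In wp the large press shows bed bolts at (588,104) and (617,90), the guide mouth near (637,165) and the knob at (667,232). In wr the rack's bars show with the red end at (186,476), the blue end at (143,476), the roof above them and the black look-alike at (285,367).

```bash
python3 - <<'E'
from h import *
s,t,wr,wp,wt=[load(n) for n in('s0','t0','wr','wp','wt')]
def blob(d,lo,hi,box,k=0):
    h=cv2.cvtColor(d['color'],cv2.COLOR_RGB2HSV); m=cv2.inRange(h,lo,hi); M=np.zeros_like(m); x0,y0,x1,y1=box; M[y0:y1,x0:x1]=m[y0:y1,x0:x1]
    n,l,st,ce=cv2.connectedComponentsWithStats(M); i=1+np.argmax(st[1:,4]); p=np.argwhere(l==i)[:,::-1].astype(np.float32)
    return ce[i],st[i,4],cv2.boxPoints(cv2.minAreaRect(p))
B=(150,170,260,245)
out={}
for n,lo,hi,b in(('red',(0,170,80),(8,255,255),(210,170,260,245)),('redbrass',(18,120,80),(30,255,255),(210,170,260,245)),('blue',(100,130,60),(125,255,255),(160,170,210,245)),('bluebrass',(18,120,80),(30,255,255),(160,170,210,245))):
    c,a,bx=blob(wr,lo,hi,b); out[n]=c; P=np.array([onz(wr,q,.022) for q in bx]); 
    print(n,c.round(1),a,onz(wr,c,.022).round(4),'sides',np.linalg.norm(P-np.roll(P,1,0),axis=1).round(4))
for n in('red','blue'):
    d=onz(wr,out[n],.022)-onz(wr,out[n+'brass'],.022); print(n,'dir',np.degrees(np.arctan2(d[1],d[0])).round(2),np.linalg.norm(d))
d=onz(wr,out['red'],.022)-onz(wr,out['blue'],.022);print('sep',np.linalg.norm(d),np.degrees(np.arctan2(d[1],d[0]))-90)
print('tri red',tri([(wr,out['red']),(t,(367.1,192.9))]),'brass',tri([(wr,out['redbrass']),(t,(362.4,204.5))]))
# press bolts
for nm,d,box in(('wp',wp,(210,90,300,160)),('t',t,(205,195,250,222)),('wt',wt,(0,0,70,60))):
    h=cv2.cvtColor(d['color'],cv2.COLOR_RGB2GRAY); x0,y0,x1,y1=box; g=h[y0:y1,x0:x1]; m=(g>np.percentile(g,99)-25).astype(np.uint8)
    n,l,st,ce=cv2.connectedComponentsWithStats(m); print(nm,[(st[i,4],(ce[i]+[x0,y0]).round(1).tolist()) for i in range(1,n) if st[i,4]>2])
c,a,_=blob(wp,(18,120,80),(32,255,255),(320,260,370,330));print('knob wp',c,a)
cc=np.vstack([cv2.resize(wp['color'][90:335,200:400],(490,600))]);c2=cv2.resize(wr['color'][90:240,140:270],(310,358))
o=np.zeros((600,800,3),np.uint8);o[:,:490]=cc;o[:358,490:]=c2;cv2.imwrite('pics/c2.png',o[:,:,::-1])
E
```

```text
red [237.6 225.5] 263 [ 0.5022 -0.3454  0.022 ] sides [0.0255 0.0161 0.0255 0.0164]
redbrass [238. 198.] 457 [ 0.4697 -0.3298  0.022 ] sides [0.0433 0.0156 0.0433 0.0161]
blue [184.1 224.3] 263 [ 0.4737 -0.4058  0.022 ] sides [0.0242 0.0173 0.0242 0.0176]
bluebrass [182.6 197. ] 511 [ 0.4413 -0.3909  0.022 ] sides [0.0453 0.0176 0.0452 0.0182]
red dir -25.56 0.036033639515906844
blue dir -24.67 0.03568590124684855
sep 0.0667366960442134 -25.2236014857001
tri red (array([ 0.49909755, -0.34300217,  0.03041816]), [np.float64(0.00046271423604790955), np.float64(0.00046271423604797525)]) brass (array([ 0.46613904, -0.32686984,  0.03438049]), [np.float64(0.0007495249725605848), np.float64(0.0007495249725606182)])
wp [(np.int32(54), [277.6, 114.7]), (np.int32(48), [238.7, 137.2])]
t [(np.int32(12), [237.5, 210.5]), (np.int32(13), [219.6, 212.6])]
wt [(np.int32(34), [49.7, 17.7]), (np.int32(32), [21.6, 31.9])]
knob wp [339.55912007 296.94775435] 1091
```

View pics/c2.png

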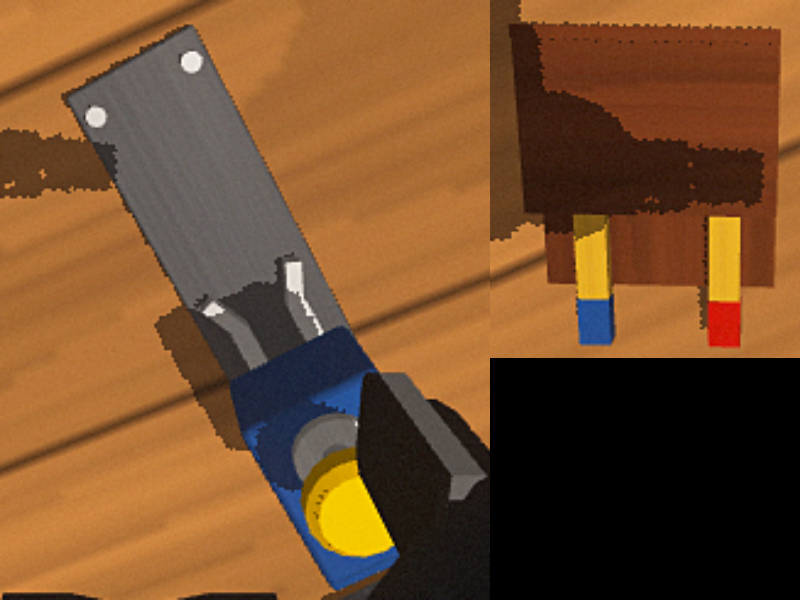

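Crop c2 shows a flat lane plate under the exposed brass, no side walls, with the red bar at the right. It also shows the large press's bed, flared guides and knob. Next I pre-close the fingers, lower over the bar and take a closer look to check height.

```bash
python3 -c "
from h import *
legs([(.4625,-.3266,.231),(.4625,-.3266,.12),(.4625,-.3266,.014)],65)"
```

```text
heading 66.3 twist 1.3 from [ 0.4435 -0.2938  0.231 ]
[ 0.4625 -0.3266  0.231 ] shift mm [-31.1 -21.7  -0. ] rows@40 1
[ 0.4625 -0.3266  0.12  ] shift mm [  0.   0. 111.] rows@40 3
[ 0.4625 -0.3266  0.014 ] shift mm [  0.   0. 106.] rows@40 3
```

move_arm:
  steps:
    - [[0, 0, 0], 1.3, 0]
    - [[-31, -22, 0], 0, 0]
    - [[0, 0, 37], 0, 0]
    - [[0, 0, 37], 0, 0]
    - [[0, 0, 37], 0, 0]
    - [[0, 0, 0], 0, 0]
    - [[0, 0, 0], 0, 0]

```text
time_s: 4.7
tcp_pos: [0.4616, -0.3287, 0.1207]
orientation: [[-0.905, 0.425, -0.0], [0.425, 0.905, 0.0], [0.0, 0.0, -1.0]]
force: [0.4, -0.5, 1.0]
finger_gap: 0.043
gripper_force: 0.0
```

```bash
python3 - <<'E'
from h import *
d=shot('wrist','wg'); wr=load('wr'); t=load('t0')
print({k:np.round(v,4).tolist() for k,v in r.get_state().items() if k in('tcp_pos','finger_gap','time_s')},heading())
h=cv2.cvtColor(d['color'],cv2.COLOR_RGB2HSV)
for n,lo,hi in(('red',(0,170,80),(8,255,255)),('brass',(18,120,80),(32,255,255)),('blue',(100,130,60),(125,255,255))):
    m=cv2.inRange(h,lo,hi); k,l,st,ce=cv2.connectedComponentsWithStats(m)
    for i in range(1,k):
        if st[i,4]>100:
            p=np.argwhere(l==i)[:,::-1].astype(np.float32); bx=cv2.boxPoints(cv2.minAreaRect(p)); P=np.array([onz(d,q,.022) for q in bx])
            print(n,st[i,4],ce[i].round(1),onz(d,ce[i],.022).round(4),np.linalg.norm(P-np.roll(P,1,0),axis=1).round(4), bx.round(0).tolist())
E
```

```text
{'time_s': 4.75, 'tcp_pos': [0.4624, -0.3295, 0.1219], 'finger_gap': 0.0429} 64.81247489435958
red 610 [368.3   7.7] [ 0.3721 -0.1994  0.022 ] [0.0126 0.0287 0.0126 0.0292] [[347.0, 0.0], [388.0, 0.0], [388.0, 20.0], [347.0, 20.0]]
red 506 [259.  241.8] [ 0.5027 -0.3456  0.022 ] [0.0248 0.0155 0.0248 0.0159] [[250.0, 229.0], [268.0, 229.0], [268.0, 255.0], [250.0, 255.0]]
brass 1094 [179.2 202.5] [ 0.4415 -0.3909  0.022 ] [0.0458 0.018  0.0457 0.0189] [[166.0, 177.0], [188.0, 176.0], [192.0, 228.0], [170.0, 229.0]]
brass 979 [259.  202.3] [ 0.4699 -0.3303  0.022 ] [0.045  0.0147 0.045  0.0155] [[250.0, 177.0], [268.0, 177.0], [268.0, 228.0], [250.0, 228.0]]
blue 398 [180.6 239. ] [ 0.4712 -0.4061  0.022 ] [0.0268 0.019  0.0267 0.0195] [[170.0, 227.0], [192.0, 225.0], [195.0, 253.0], [173.0, 255.0]]
```

View pics/wg.png

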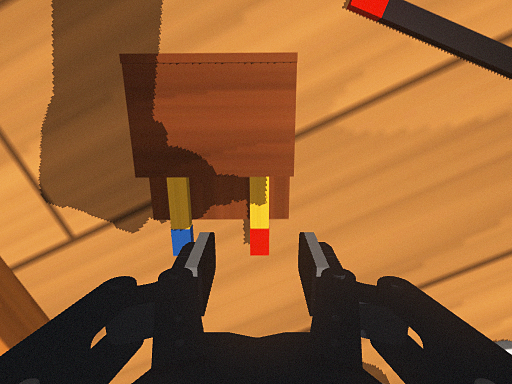

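The picture shows the red bar at (259,242) between the fingers, with the roof edge at row 177. Both wrist heights give the same red centre at z=22 mm, within 0.5 mm. Descending.

move_arm:
  steps:
    - [[0, 2.5, 35], 0, 0]
    - [[0, 0, 35], 0, 0]
    - [[0, 0, 20], 0, 0]
    - [[0, 0, 15], 0, 0]
    - [[0, 0, 0], 0, 0]
    - [[0, 0, 0], 0, 0]
    - [[0, 0, 0], 0, 0]

```text
time_s: 5.45
tcp_pos: [0.4636, -0.3279, 0.017]
orientation: [[-0.905, 0.426, 0.003], [0.426, 0.905, -0.002], [-0.003, -0.0, -1.0]]
force: [0.8, 0.0, 0.2]
finger_gap: 0.0428
gripper_force: 0.0
```

move_arm:
  steps:
    - [[0, 0, 2], 0, 0]
    - [[0, 0, 0], 0, 1]
    - [[0, 0, 0], 0, 1]
    - [[0, 0, 0], 0, 1]
    - [[0, 0, 0], 0, 1]
    - [[0, 0, 0], 0, 1]
  grip_force: 50

```text
time_s: 6.05
tcp_pos: [0.4625, -0.3271, 0.0138]
orientation: [[-0.905, 0.426, 0.001], [0.426, 0.905, 0.0], [-0.0, 0.0, -1.0]]
force: [-0.9, 1.2, 6.1]
finger_gap: 0.0143
gripper_force: 51.4
```

move_arm:
  steps:
    - [[0, 0, -1], 0, 1]
    - [[-10, 0, 0], 0, 1]
    - [[-11, 0, 0], 0, 1]
    - [[-11, 0, 0], 0, 1]
    - [[-11, 0, 0], 0, 1]
    - [[0, 0, 0], 0, 1]
    - [[0, 0, 0], 0, 1]

```text
time_s: 6.75
tcp_pos: [0.5013, -0.3453, 0.0139]
orientation: [[-0.905, 0.426, -0.001], [0.426, 0.905, 0.0], [0.001, -0.0, -1.0]]
force: [0.4, -0.7, -2.3]
finger_gap: 0.0143
gripper_force: 50.5
```

```bash
python3 - <<'E'
from h import *
d=shot('wrist','wd')
print({k:np.round(v,4).tolist() for k,v in r.get_state().items() if k in('tcp_pos','finger_gap','time_s','force')},heading())
legs([(.4625+.0+.0,-.3271,.0145)],65)
E
```

```text
{'time_s': 6.8, 'tcp_pos': [0.5008, -0.3451, 0.0139], 'force': [-0.1339, -0.9637, -2.9975], 'finger_gap': 0.0142} 64.78101576355935
heading 64.78 twist -0.22 from [ 0.5008 -0.3451  0.0139]
[ 0.4625 -0.3271  0.0145] shift mm [42.3  0.2 -0.6] rows@40 2
```

View pics/wd.png

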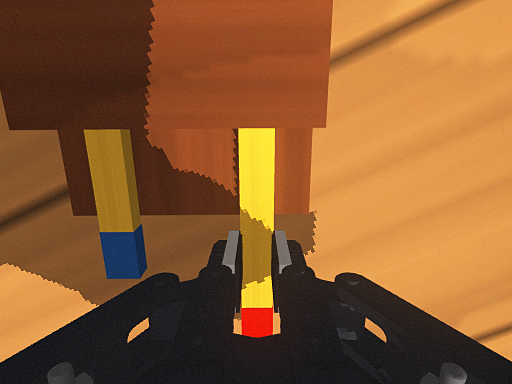

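The picture shows the bar drawn about 42 mm, still straight in its lane. Releasing, then regripping closer to the tail.

move_arm:
  steps:
    - [[0, 0, 0], 0, 0]
    - [[0, 0, 0], 0, 0]
    - [[0, 0, 0], 0, 0]
    - [[0, 0, -10], 0, 0]
    - [[15, 0, 0], 0, 0]
    - [[15, 0, 0], 0, 0]
    - [[14, 0, 0], 0, 0]
    - [[0, 0, 0], 0, 0]
    - [[0, 0, 5], 0, 0]
    - [[0, 0, 4], 0, 0]
    - [[0, 0, 0], 0, 1]
    - [[0, 0, 0], 0, 1]
    - [[0, 0, 0], 0, 1]
    - [[0, 0, 0], 0, 1]
    - [[0, 0, 0], 0, 1]
  grip_force: 60

```text
time_s: 8.3
tcp_pos: [0.4616, -0.3266, 0.0152]
orientation: [[-0.905, 0.426, 0.0], [0.426, 0.905, -0.0], [-0.0, -0.0, -1.0]]
force: [0.3, -0.3, -0.1]
finger_gap: 0.0137
gripper_force: 58.9
```

move_arm:
  steps:
    - [[0, 0, -1], 0, 1]
    - [[-12, 0, 0], 0, 1]
    - [[-16, 0, 0], 0, 1]
    - [[-16, 0, 0], 0, 1]
    - [[-16, 0, 0], 0, 1]
    - [[0, 0, 0], 0, 1]
    - [[0, 0, -20], 0, 1]
    - [[0, 0, -30], 0, 1]
    - [[0, 0, -40], 0, 1]
    - [[0, 0, -40], 0, 1]
    - [[0, 0, 0], 0, 1]

```text
time_s: 9.4
tcp_pos: [0.518, -0.3549, 0.1522]
orientation: [[-0.904, 0.427, 0.009], [0.427, 0.904, -0.005], [-0.011, -0.001, -1.0]]
force: [1.4, -0.6, -1.8]
finger_gap: 0.0138
gripper_force: 58.9
```

```bash
python3 - <<'E'
from h import *
s,t,wp,wt=[load(n) for n in('s0','t0','wp','wt')]
shot('wrist','wl')
# bed top corners in wp: crop c2 px /2.45 + (200,90)
P=lambda u,v:(200+u/2.45,90+v/2.45)
print('bed corners z.012',[onz(wp,P(*q),.012).round(4).tolist() for q in((65,95),(191,26),(350,330))])
for n,a,b,c in(('boltL',(277.6,114.7),(219.6,212.6),(49.7,17.7)),('boltR',(238.7,137.2),(237.5,210.5),(21.6,31.9))):
    print(n,tri([(wp,a),(t,b)])[0].round(4),tri([(wp,a),(t,b),(wt,c)])[0].round(4),[onz(d,q,.014).round(4).tolist() for d,q in((wp,a),(t,b),(wt,c))])
kn=(216.9,149.4)
print('knob',onz(t,kn,.154),onz(s,(313,197.5),.154))
# left/right bed edges in wp: brightness edges by colour: low saturation mask of bed
h=cv2.cvtColor(wp['color'],cv2.COLOR_RGB2HSV); m=cv2.inRange(h,(0,0,60),(180,60,150)); M=np.zeros_like(m); M[95:215,215:345]=m[95:215,215:345]
cs=max(cv2.findContours(M,cv2.RETR_EXTERNAL,cv2.CHAIN_APPROX_NONE)[0],key=cv2.contourArea)
pts=cs[:,0].astype(float); Wd=np.array([onz(wp,q,.012) for q in pts])
# project on approx axis, fit side lines
b0=.5*(Wd.min(0)+Wd.max(0))
for ang in np.radians([2.,3,4,5]):
    u=np.array([np.cos(ang),np.sin(ang)]);v=np.array([-u[1],u[0]]); a=Wd[:,:2]@u; l=Wd[:,:2]@v
    sel=(a>a.min()+.02)&(a<a.min()+.10); L=l[sel]; mid=np.median(l); f=[np.polyfit(a[sel][g],L[g],1) for g in (L>mid+.02,L<mid-.02)]
    print(np.degrees(ang),'slopes deg',[np.degrees(np.arctan(k[0])).round(2) for k in f],'offs',[np.polyval(k,a.min()+.06).round(4) for k in f],'amin',a.min().round(4),len(L))
print({k:np.round(v,4).tolist() for k,v in r.get_state().items() if k in('tcp_pos','finger_gap','time_s','force')},heading())
E
```

```text
bed corners z.012 [[0.4483, 0.0218, 0.012], [0.4434, 0.0893, 0.012], [0.6179, 0.1069, 0.012]]
boltL [0.4576 0.0834 0.0053] [0.3875 0.1395 0.103 ] [[0.4576, 0.0828, 0.014], [0.4565, 0.0825, 0.014], [0.2163, 0.2257, 0.014]]
boltR [0.4623 0.0306 0.0085] [0.3877 0.0997 0.1041] [[0.4628, 0.031, 0.014], [0.4611, 0.0303, 0.014], [0.2154, 0.1902, 0.014]]
knob [0.61026905 0.0708601  0.154     ] [0.611381   0.07194164 0.154     ]Traceback (most recent call last):
  File "<stdin>", line 19, in <module>
    raise TypeError("expected non-empty vector for x")
TypeError: expected non-empty vector for x
```

```bash
python3 - <<'E'
from h import *
s=r.get_state();print({k:np.round(v,4).tolist() for k,v in s.items() if k in('tcp_pos','finger_gap','time_s','force')})
legs([(.4518,.056,.152),(.4518,.056,.06)],95.6)
d=load('wl');h=cv2.cvtColor(d['color'],cv2.COLOR_RGB2HSV)
z=s['tcp_pos'][2]+.0068
m=cv2.inRange(h,(0,170,80),(8,255,255));k,l,st,ce=cv2.connectedComponentsWithStats(m)
R=np.array(s['orientation'])
for i in range(1,k):
    if st[i,4]>60: p=onz(d,ce[i],z);print(st[i,4],ce[i].round(1),(R.T@(p-s['tcp_pos'])).round(4))
E
```

```text
{'time_s': 9.45, 'tcp_pos': [0.5166, -0.3533, 0.1492], 'force': [0.2944, -0.2068, -2.1384], 'finger_gap': 0.014}
heading 64.76 twist -30.84 from [ 0.5166 -0.3533  0.1492]
[0.4518 0.056  0.152 ] shift mm [ 24.5 413.7  -2.8] rows@40 11
[0.4518 0.056  0.06  ] shift mm [ 0.  0. 92.] rows@40 3
```

move_arm:
  steps:
    - [[8, 0, 0], -7.7, 1]
    - [[8, 0, 0], -7.7, 1]
    - [[0, 20, 0], -7.7, 1]
    - [[0, 20, 0], -7.7, 1]
    - [[1, 38, 0], 0, 1]
    - [[1, 38, 0], 0, 1]
    - [[1, 38, 0], 0, 1]
    - [[1, 38, 0], 0, 1]
    - [[1, 38, 0], 0, 1]
    - [[1, 38, 0], 0, 1]
    - [[1, 38, 0], 0, 1]
    - [[1, 38, 0], 0, 1]
    - [[0, 38, 0], 0, 1]
    - [[0, 20, 0], 0, 1]
    - [[0, 0, 30], 0, 1]
    - [[0, 0, 30], 0, 1]
    - [[0, 0, 20], 0, 1]
    - [[0, 0, 0], 0, 1]
    - [[0, 0, 0], 0, 1]

```text
time_s: 11.35
tcp_pos: [0.4607, 0.0526, 0.0657]
orientation: [[-0.995, -0.097, -0.002], [-0.097, 0.995, -0.001], [0.002, -0.0, -1.0]]
force: [-0.3, -0.1, -1.7]
finger_gap: 0.0141
gripper_force: 59.0
```

```bash
python3 - <<'E'
from h import *
a=shot('wrist','wi');b=shot('scene','si');c=shot('top','ti')
s=r.get_state();print({k:np.round(v,4).tolist() for k,v in s.items() if k in('tcp_pos','finger_gap','time_s','force','orientation')})
legs([(.4518,.056,.06)],95.6)
o=np.zeros((600,800,3),np.uint8)
o[:300,:400]=cv2.resize(a['color'],(400,300));o[:300,400:]=cv2.resize(c['color'][110:260,150:350],(400,300));o[300:,:400]=cv2.resize(b['color'][120:270,220:420],(400,300))
cv2.imwrite('pics/m2.png',o[:,:,::-1])
E
```

```text
{'time_s': 11.5, 'tcp_pos': [0.4625, 0.053, 0.0672], 'orientation': [[-0.9953, -0.0971, 0.002], [-0.0971, 0.9953, 0.0007], [-0.002, 0.0005, -1.0]], 'force': [-0.0109, 0.2783, -2.8435], 'finger_gap': 0.0139}
heading 95.57 twist -0.03 from [0.4625 0.053  0.0672]
[0.4518 0.056  0.06  ] shift mm [10.4  4.   7.2] rows@40 1
```

View pics/m2.png

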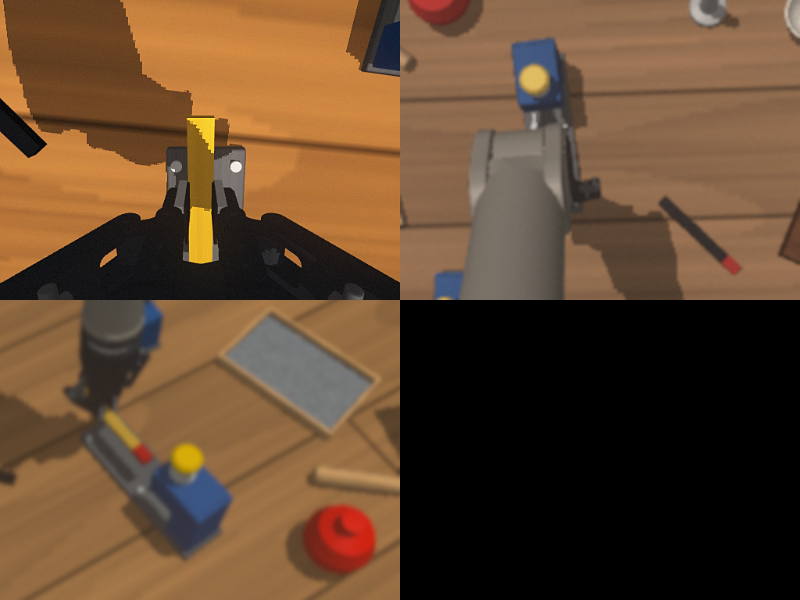

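The montage shows the bar held straight over the bed. The bolts are either side of it at (176,167) and (236,167) in wi, the tail is at row 117, and the red end is short of the head in the scene view.

```bash
python3 - <<'E'
from h import *
d=load('wi'); s=r.get_state();R=np.array(s['orientation']);p0=np.array(s['tcp_pos'])
g=cv2.cvtColor(d['color'],cv2.COLOR_RGB2GRAY)
hsv=cv2.cvtColor(d['color'],cv2.COLOR_RGB2HSV)
T=lambda uv,z:(R.T@(onz(d,uv,z)-p0)*1000).round(1)
B=[]
for x0,x1 in((212,238),(290,316)):
    roi=cv2.cvtColor(d['color'],cv2.COLOR_RGB2HSV)[200:228,x0:x1]; m=cv2.inRange(roi,(0,0,140),(180,50,255))
    k,l,st,ce=cv2.connectedComponentsWithStats(m); i=1+np.argmax(st[1:,4]); c=ce[i]+[x0,200]; B.append(onz(d,c,.014)); print('bolt',c,st[i,4],B[-1].round(4),T(c,.014))
mid=(B[0]+B[1])/2; dd=B[0]-B[1]; print('mid',mid.round(4),(R.T@(mid-p0)*1000).round(1),'sep',np.linalg.norm(dd),'perp heading',np.degrees(np.arctan2(abs(dd[1]),dd[0]*np.sign(dd[1]))))
m=cv2.inRange(hsv,(18,120,60),(34,255,255));zt=p0[2]+.0068
for row in(155,165,175,190,205,220,240):
    x=np.flatnonzero(m[row,225:300])+225
    if len(x): print(row,x.min(),x.max(),T((x.min(),row),zt),T((x.max()+1,row),zt))
col=np.flatnonzero(m[100:300,257])+100;print('tail row',col.min(),T((257,col.min()),zt))
si=load('si');h=cv2.cvtColor(si['color'],cv2.COLOR_RGB2HSV);mm=cv2.inRange(h,(0,170,80),(8,255,255));k,l,st,ce=cv2.connectedComponentsWithStats(mm)
for i in range(1,k):
    if 220<ce[i][0]<330 and st[i,4]>10:print('red scene',ce[i],st[i,4],onz(si,ce[i],zt).round(4),(R.T@(onz(si,ce[i],zt)-p0)*1000).round(1))
E
```

```text
bolt [221.16666667 217.16666667] 18 [0.4664 0.0286 0.014 ] [ -1.4 -24.7  53.2]
bolt [301.78333333 213.23333333] 180 [0.4583 0.0831 0.014 ] [ 1.4 30.3 53.3]
mid [0.4624 0.0558 0.014 ] [ 0.   2.8 53.2] sep 0.05513289646068897 perp heading 98.51378973819993
155 239 274 [50.7 -8.2 -6.9] [50.6  7.8 -6.9]
165 240 273 [46.1 -7.9 -6.9] [46.1  7.4 -6.9]
175 239 273 [41.5 -8.4 -6.9] [41.5  7.5 -6.9]
190 240 273 [34.5 -8.  -6.9] [34.5  7.6 -6.9]
205 240 273 [27.2 -8.2 -6.9] [27.2  7.7 -6.9]
220 241 273 [19.7 -7.8 -6.8] [19.7  7.8 -6.8]
240 243 270 [ 9.4 -7.  -6.8] [ 9.4  6.5 -6.8]
tail row 148 [53.8 -0.2 -6.9]
red scene [290.90909091 196.40909091] 44 [0.5478 0.0594 0.074 ] [-85.5  -1.9  -6.6]
red scene [280.02298851 344.74712644] 87 [ 0.8438 -0.1675  0.074 ] [-358.1 -256.5   -6.2]
```

move_arm:
  steps:
    - [[0, 4.2, 0], 0, 1]
    - [[0, 0, 25], 0, 1]
    - [[0, 0, 20], 0, 1]
    - [[0, 0, 0], 0, 1]
    - [[0, 0, 0], 0, 1]
    - [[0, 0, 0], 0, 1]

```text
time_s: 12.1
tcp_pos: [0.4625, 0.0574, 0.0225]
orientation: [[-0.995, -0.097, 0.002], [-0.097, 0.995, 0.001], [-0.002, 0.001, -1.0]]
force: [0.6, 0.5, -1.6]
finger_gap: 0.0139
gripper_force: 59.0
```

move_arm:
  steps:
    - [[0, 0, 6], 0, 1]
    - [[0, 0, 0], 0, 1]
    - [[-6, 0, 0], 0, 1]
    - [[-7, 0, 0], 0, 1]
    - [[-7, 0, 0], 0, 1]
    - [[-7, 0, 0], 0, 1]
    - [[-7, 0, 0], 0, 1]
    - [[-6, 0, 0], 0, 1]
    - [[0, 0, 0], 0, 1]
    - [[0, 0, 0], 0, 1]

```text
time_s: 13.1
tcp_pos: [0.5012, 0.061, 0.0152]
orientation: [[-0.995, -0.097, -0.0], [-0.097, 0.995, -0.0], [0.0, -0.0, -1.0]]
force: [0.2, 0.6, -1.1]
finger_gap: 0.0135
gripper_force: 59.0
```

move_arm:
  steps:
    - [[0, 0, 0], 0, 0]
    - [[0, 0, 0], 0, 0]
    - [[0, 0, 0], 0, 0]
    - [[14, 0, 0], 0, 0]
    - [[14, 0, 0], 0, 0]
    - [[0, 0, 0], 0, 0]
    - [[0, 0, 0], 0, 1]
    - [[0, 0, 0], 0, 1]
    - [[0, 0, 0], 0, 1]
    - [[0, 0, 0], 0, 1]
    - [[0, 0, 0], 0, 1]

```text
time_s: 14.2
tcp_pos: [0.4744, 0.0585, 0.0159]
orientation: [[-0.995, -0.097, 0.002], [-0.097, 0.995, 0.001], [-0.002, 0.0, -1.0]]
force: [-0.8, -1.3, 5.1]
finger_gap: 0.0133
gripper_force: 58.9
```

```bash
python3 - <<'E'
from h import *
d=shot('wrist','wj'); s=r.get_state();R=np.array(s['orientation']);p0=np.array(s['tcp_pos'])
print({k:np.round(v,4).tolist() for k,v in s.items() if k in('tcp_pos','finger_gap','time_s','force')},heading())
m=cv2.inRange(cv2.cvtColor(d['color'],cv2.COLOR_RGB2HSV),(18,120,60),(34,255,255))
T=lambda uv,z:(R.T@(onz(d,uv,z)-p0)*1000).round(1)
col=np.flatnonzero(m[100:300,257])+100;print('tail',col.min(),T((257,col.min()),.022))
for row in range(col.min()+4,col.min()+50,10):
    x=np.flatnonzero(m[row,220:300])+220
    if len(x):print(row,T((x.min(),row),.022),T((x.max()+1,row),.022))
E
```

```text
{'time_s': 14.25, 'tcp_pos': [0.4745, 0.0585, 0.0158], 'force': [-0.744, -0.6572, 5.0779], 'finger_gap': 0.0135} 95.58349193386755
tail 200 [27.1  0.  -6.2]
204 [25.1 -7.5 -6.2] [25.1  7.6 -6.2]
214 [20.1 -8.1 -6.2] [20.1  8.2 -6.2]
224 [14.9 -8.2 -6.2] [14.9  8.3 -6.2]
234 [ 9.7 -6.8 -6.2] [ 9.7  6.9 -6.2]
244 [ 4.3 -6.9 -6.2] [ 4.3  6.9 -6.2]
```

move_arm:
  steps:
    - [[0, 0, -0.6], 0, 1]
    - [[-6, 0, 0], 0, 1]
    - [[-8, 0, 0], 0, 1]
    - [[-8, 0, 0], 0, 1]
    - [[-5, 0, 0], 0, 1]
    - [[-2, 0, 0], 0, 1]
    - [[0, 0, 0], 0, 1]
    - [[0, 0, 0], 0, 1]

```text
time_s: 15.05
tcp_pos: [0.5009, 0.061, 0.0158]
orientation: [[-0.995, -0.097, -0.003], [-0.097, 0.995, -0.0], [0.003, 0.0, -1.0]]
force: [-4.1, -0.7, 6.5]
finger_gap: 0.0134
gripper_force: 59.5
```

move_arm:
  steps:
    - [[0, 0, -0.5], 0, 1]
    - [[-2, 0, 0], 0, 1]
    - [[-2, 0, 0], 0, 1]
    - [[-2, 0, 0], 0, 1]
    - [[0, 0, 0], 0, 1]
    - [[0, 0, 0], 0, 1]

```text
time_s: 15.65
tcp_pos: [0.5085, 0.0618, 0.0164]
orientation: [[-0.995, -0.097, 0.001], [-0.097, 0.995, 0.0], [-0.001, 0.0, -1.0]]
force: [0.5, 1.2, -1.4]
finger_gap: 0.0138
gripper_force: 58.6
```

move_arm:
  steps:
    - [[-1.5, 0, 0], 0, 1]
    - [[-1.5, 0, 0], 0, 1]
    - [[0, 0, 0], 0, 1]
    - [[0, 0, 0], 0, 1]

```text
time_s: 16.05
tcp_pos: [0.5089, 0.0618, 0.0159]
orientation: [[-0.995, -0.097, -0.004], [-0.097, 0.995, -0.0], [0.004, 0.0, -1.0]]
force: [-5.0, 0.6, 1.1]
finger_gap: 0.0139
gripper_force: 58.9
```

move_arm:
  steps:
    - [[-2, 0, 0], 0, 1]
    - [[-2, 0, 0], 0, 1]
    - [[0, 0, 0], 0, 1]
    - [[0, 0, 0], 0, 1]
    - [[0, 0, 0], 0, 1]

```text
time_s: 16.55
tcp_pos: [0.5089, 0.0618, 0.0158]
orientation: [[-0.995, -0.097, -0.013], [-0.097, 0.995, -0.0], [0.013, 0.001, -1.0]]
force: [-12.7, -0.7, 11.8]
finger_gap: 0.0138
gripper_force: 60.1
```

```bash
python3 - <<'E'
from h import *
d=shot('wrist','wk'); s=r.get_state();R=np.array(s['orientation']);p0=np.array(s['tcp_pos'])
print({k:np.round(v,4).tolist() for k,v in s.items() if k in('tcp_pos','finger_gap','time_s','force')},heading())
m=cv2.inRange(cv2.cvtColor(d['color'],cv2.COLOR_RGB2HSV),(18,120,60),(34,255,255))
T=lambda uv,z:(R.T@(onz(d,uv,z)-p0)*1000).round(1)
col=np.flatnonzero(m[100:300,257])+100;print('tail',col.min(),T((257,col.min()),.022),onz(d,(257,col.min()),.022))
E
```

```text
{'time_s': 16.6, 'tcp_pos': [0.509, 0.0618, 0.0158], 'force': [-13.0392, -1.1709, 11.7821], 'finger_gap': 0.0134} 95.5825982102486
tail 200 [27.   0.  -5.8] [0.4821957  0.05918729 0.022     ]
```

move_arm:
  steps:
    - [[3, 0, 0], 0, 1]
    - [[0, 0, 0], 0, 0]
    - [[0, 0, 0], 0, 0]
    - [[0, 0, 0], 0, 0]
    - [[0, 0, 0], 0, 0]
    - [[0, 0, -20], 0, 0]
    - [[0, 0, -40], 0, 0]
    - [[0, 0, -40], 0, 1]
    - [[0, 0, -40], 0, 1]
    - [[0, 0, -40], 0, 1]
    - [[0, 0, 0], 0, 1]
    - [[0, 0, 0], 0, 1]

```text
time_s: 17.8
tcp_pos: [0.5129, 0.0623, 0.1974]
orientation: [[-0.995, -0.097, 0.003], [-0.097, 0.995, 0.001], [-0.003, 0.001, -1.0]]
force: [-0.4, 0.6, 0.3]
finger_gap: -0.0002
gripper_force: 0.0
```

```bash
python3 - <<'E'
from h import *
d=shot('wrist','wq'); c=shot('top','tq');s=r.get_state();print(s['tcp_pos'].round(4) if hasattr(s['tcp_pos'],'round') else s['tcp_pos'],s['finger_gap'])
legs([(.611,.0715,s['tcp_pos'][2])],95.6)
h=cv2.cvtColor(d['color'],cv2.COLOR_RGB2HSV);m=cv2.inRange(h,(18,120,60),(34,255,255));k,l,st,ce=cv2.connectedComponentsWithStats(m)
for i in range(1,k):
    if st[i,4]>100:
        print(st[i],ce[i].round(1))
        if st[i,3]>st[i,2]:
            bx=cv2.boxPoints(cv2.minAreaRect(np.argwhere(l==i)[:,::-1].astype(np.float32)));print([onz(d,q,.022).round(4).tolist() for q in bx])
cv2.imwrite('pics/m3.png',cv2.resize(d['color'],(640,480))[:,:,::-1])
E
```

```text
[0.5113 0.062  0.1953] 0.00029537334305726346
heading 95.59 twist -0.01 from [0.5113 0.062  0.1953]
[0.611  0.0715 0.1953] shift mm [-100.2   -0.3    0. ] rows@40 3
[471 117  41 177 764] [479.5 203.7]
[[0.4341, 0.2745, 0.022], [0.4302, 0.3152, 0.022], [0.6319, 0.3841, 0.022], [0.6366, 0.3358, 0.022]]
[ 249  145   15   86 1266] [256.1 187.6]
[[0.4843, 0.0515, 0.022], [0.4829, 0.0661, 0.022], [0.5787, 0.076, 0.022], [0.5802, 0.0601, 0.022]]
[250 313  14  25 259] [256.5 325.9]
[[0.6909, 0.0713, 0.022], [0.6894, 0.0874, 0.022], [0.7253, 0.0911, 0.022], [0.7269, 0.0746, 0.022]]
```

View pics/m3.png

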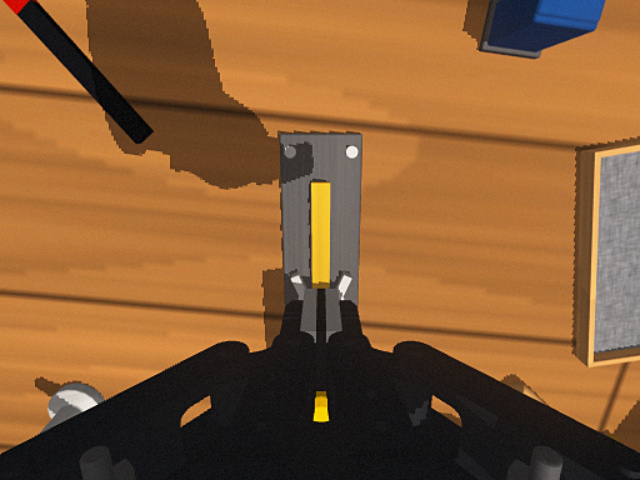

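The picture shows the bar alone in the channel, straight, tail at (320,182), under the head. The fingers are shut and clear. Now to the knob.

move_arm:
  steps:
    - [[-34, 0, 0], 0, 1]
    - [[-34, 0, 0], 0, 1]
    - [[-32, 0, 0], 0, 1]
    - [[0, 0, 15], 0, 1]
    - [[0, 0, 17], 0, 1]
    - [[0, 0, 0], 0, 1]
    - [[0, 0, 0], 0, 1]
    - [[0, 0, 0], 0, 1]

```text
time_s: 18.7
tcp_pos: [0.6115, 0.0717, 0.1647]
orientation: [[-0.995, -0.097, 0.0], [-0.097, 0.995, 0.0], [-0.0, 0.0, -1.0]]
force: [-0.1, 0.9, 0.5]
finger_gap: -0.0001
gripper_force: 0.0
```

move_arm:
  steps:
    - [[0, 0, 7], 0, 1]
    - [[0, 0, 6], 0, 1]
    - [[0, 0, 6], 0, 1]
    - [[0, 0, 6], 0, 1]
    - [[0, 0, 5], 0, 1]
    - [[0, 0, 2], 0, 1]
    - [[0, 0, 0], 0, 1]
    - [[0, 0, 0], 0, 1]
    - [[0, 0, 0], 0, 1]

```text
time_s: 19.6
tcp_pos: [0.612, 0.0719, 0.1336]
orientation: [[-0.995, -0.097, 0.001], [-0.097, 0.995, 0.001], [-0.001, 0.001, -1.0]]
force: [-1.3, 0.1, 7.7]
finger_gap: -0.0
gripper_force: 4.3
```

move_arm:
  steps:
    - [[0, 0, 2], 0, 1]
    - [[0, 0, 2], 0, 1]
    - [[0, 0, 2], 0, 1]
    - [[0, 0, 1], 0, 1]
    - [[0, 0, 0], 0, 1]
    - [[0, 0, 0], 0, 1]

```text
time_s: 20.2
tcp_pos: [0.6123, 0.072, 0.1332]
orientation: [[-0.995, -0.097, 0.002], [-0.097, 0.995, 0.004], [-0.002, 0.003, -1.0]]
force: [-15.5, -0.5, 42.9]
finger_gap: 0.0
gripper_force: 21.1
```

move_arm:
  steps:
    - [[0, 0, -10], 0, 1]
    - [[0, 0, -20], 0, 1]
    - [[0, 0, -25], 0, 1]
    - [[0, 0, -20], 0, 1]
    - [[34, 0, 0], 0, 0]
    - [[34, 0, 0], 0, 0]
    - [[35, 0, 0], 0, 0]
    - [[0, 0, 0], 0, 0]
    - [[0, 0, 0], 0, 0]

```text
time_s: 21.1
tcp_pos: [0.5087, 0.0619, 0.2003]
orientation: [[-0.995, -0.098, 0.0], [-0.098, 0.995, 0.001], [-0.0, 0.001, -1.0]]
force: [0.2, -0.5, 0.0]
finger_gap: 0.0429
gripper_force: 0.0
```

```bash
python3 - <<'E'
from h import *
d=shot('wrist','wv');c=shot('scene','sv');s=r.get_state();print(np.round(s['tcp_pos'],4),s['time_s'],s['finger_gap'],np.round(s['force'],1))
legs([(.509,.0618,s['tcp_pos'][2]),(.509,.0618,.0165)],95.6)
h=cv2.cvtColor(d['color'],cv2.COLOR_RGB2HSV);m=cv2.inRange(h,(18,120,60),(34,255,255));k,l,st,ce=cv2.connectedComponentsWithStats(m)
for i in range(1,k):
    if st[i,4]>300 and abs(ce[i][0]-256)<60:
        bx=cv2.boxPoints(cv2.minAreaRect(np.argwhere(l==i)[:,::-1].astype(np.float32)));print(st[i],[onz(d,q,.022).round(4).tolist() for q in bx])
s0=load('s0')
for q in(s0,c):
    m=cv2.inRange(cv2.cvtColor(q['color'],cv2.COLOR_RGB2HSV),(18,120,80),(30,255,255));k,l,st,ce=cv2.connectedComponentsWithStats(m)
    print([(st[i].tolist(),ce[i].round(1).tolist()) for i in range(1,k) if 295<ce[i][0]<330 and 180<ce[i][1]<220 and st[i,4]>50])
E
```

```text
[0.51   0.0621 0.2005] 21.2 0.04267266439672409 [ 0.4 -0.2  0.4]
heading 95.6 twist -0.0 from [0.51   0.0621 0.2005]
[0.509  0.0618 0.2005] shift mm [ 1.1 -0.2  0. ] rows@40 1
[0.509  0.0618 0.0165] shift mm [  0.   0. 184.] rows@40 5
[ 249  150   15  107 1544] [[0.4853, 0.0515, 0.022], [0.4839, 0.0663, 0.022], [0.608, 0.0791, 0.022], [0.6096, 0.0627, 0.022]]
[233 314  48  24 839] [[0.6916, 0.05, 0.022], [0.686, 0.1086, 0.022], [0.7205, 0.1127, 0.022], [0.7263, 0.0527, 0.022]]
[([305, 191, 18, 16, 225], [313.0, 198.6])]
[([305, 191, 18, 16, 225], [313.1, 198.6])]
```

move_arm:
  steps:
    - [[1, 0, 40], 0, 0]
    - [[0, 0, 40], 0, 0]
    - [[0, 0, 40], 0, 0]
    - [[0, 0, 35], 0, 0]
    - [[0, 0, 20], 0, 0]
    - [[0, 0, 7], 0, 0]
    - [[0, 0, 0], 0, 0]
    - [[0, 0, 0], 0, 0]

```text
time_s: 22.0
tcp_pos: [0.5096, 0.0618, 0.0192]
orientation: [[-0.995, -0.097, 0.002], [-0.097, 0.995, 0.0], [-0.002, 0.0, -1.0]]
force: [-0.1, 0.4, -0.0]
finger_gap: 0.0429
gripper_force: 0.0
```

move_arm:
  steps:
    - [[0, 0, 2.5], 0, 0]
    - [[0, 0, 0], 0, 1]
    - [[0, 0, 0], 0, 1]
    - [[0, 0, 0], 0, 1]
    - [[0, 0, 0], 0, 1]
    - [[0, 0, 0], 0, 1]
    - [[0, 0, -0.6], 0, 1]
    - [[8, 0, 0], 0, 1]
    - [[11, 0, 0], 0, 1]
    - [[11, 0, 0], 0, 1]
    - [[11, 0, 0], 0, 1]
    - [[11, 0, 0], 0, 1]
    - [[8, 0, 0], 0, 1]
    - [[0, 0, 0], 0, 1]
    - [[0, 0, 0], 0, 1]

```text
time_s: 23.5
tcp_pos: [0.4467, 0.0558, 0.0168]
orientation: [[-0.995, -0.097, -0.003], [-0.097, 0.995, 0.0], [0.003, 0.001, -1.0]]
force: [-1.9, 0.1, 10.1]
finger_gap: 0.0134
gripper_force: 59.9
```

move_arm:
  steps:
    - [[0, 0, -0.5], 0, 1]
    - [[0, 0, 0], 0, 0]
    - [[0, 0, 0], 0, 0]
    - [[0, 0, 0], 0, 0]
    - [[-12, 0, 0], 0, 0]
    - [[-16, 0, 0], 0, 0]
    - [[-16, 0, 0], 0, 0]
    - [[0, 0, 0], 0, 0]
    - [[0, 0, 0], 0, 0]
    - [[0, 0, 0], 0, 1]
    - [[0, 0, 0], 0, 1]
    - [[0, 0, 0], 0, 1]
    - [[0, 0, 0], 0, 1]
    - [[0, 0, 0], 0, 1]
  grip_force: 70

```text
time_s: 24.9
tcp_pos: [0.4913, 0.0601, 0.0171]
orientation: [[-0.995, -0.097, -0.002], [-0.097, 0.995, 0.0], [0.001, 0.0, -1.0]]
force: [-4.2, -0.8, 5.3]
finger_gap: 0.0133
gripper_force: 68.7
```

```bash
python3 - <<'E'
from h import *
d=shot('wrist','wz'); s=r.get_state();R=np.array(s['orientation']);p0=np.array(s['tcp_pos'])
print({k:np.round(v,4).tolist() for k,v in s.items() if k in('tcp_pos','finger_gap','time_s','force')},heading())
m=cv2.inRange(cv2.cvtColor(d['color'],cv2.COLOR_RGB2HSV),(18,120,60),(34,255,255))
T=lambda uv,z:(R.T@(onz(d,uv,z)-p0)*1000).round(1)
col=np.flatnonzero(m[60:300,257])+60;print('tail',col.min(),T((257,col.min()),.022))
# tray: orange-ish rim inside grey lining in wt and t0
wt,t=load('wt'),load('t0')
for n,q,box in(('wt',wt,(190,90,390,300)),('t',t,(80,150,160,240))):
    h=cv2.cvtColor(q['color'],cv2.COLOR_RGB2HSV); m=cv2.inRange(h,(0,0,40),(180,55,190)); M=np.zeros_like(m); x0,y0,x1,y1=box; M[y0:y1,x0:x1]=m[y0:y1,x0:x1]
    M=cv2.morphologyEx(M,cv2.MORPH_OPEN,np.ones((3,3),np.uint8))
    c=max(cv2.findContours(M,cv2.RETR_EXTERNAL,cv2.CHAIN_APPROX_NONE)[0],key=cv2.contourArea); rc=cv2.minAreaRect(c); b=cv2.boxPoints(rc)
    P=np.array([onz(q,x,.005) for x in b]);print(n,cv2.contourArea(c),b.round(0).tolist(),P.round(3)[:,:2].tolist(),'centre',P.mean(0).round(4),np.linalg.norm(P-np.roll(P,1,0),axis=1).round(3))
E
```

```text
{'time_s': 24.95, 'tcp_pos': [0.4913, 0.06, 0.0171], 'force': [-2.5386, -0.7474, 4.9221], 'finger_gap': 0.013} 95.58382568363605
tail 110 [68.   0.1 -4.8]
wt 15005.5 [[203.0, 180.0], [284.0, 113.0], [415.0, 271.0], [334.0, 339.0]] [[0.442, 0.291], [0.408, 0.416], [0.676, 0.5], [0.736, 0.359]] centre [0.5658 0.3913 0.005 ] [0.302 0.129 0.28  0.153]
t 2638.5 [[90.0, 169.0], [131.0, 158.0], [148.0, 221.0], [107.0, 232.0]] [[0.6, 0.47], [0.63, 0.346], [0.438, 0.294], [0.409, 0.415]] centre [0.5193 0.3813 0.005 ] [0.199 0.128 0.199 0.125]
```

```bash
python3 -c "
from h import *
legs([(.4833,.0592,.0171),(.4833,.0592,.10),(.5125,.3795,.10),(.5125,.3795,.02)],105.3)"
```

```text
heading 95.58 twist -9.72 from [0.4913 0.06   0.0171]
[0.4833 0.0592 0.0171] shift mm [ 7.9  1.3 -0. ] rows@40 1
[0.4833 0.0592 0.1   ] shift mm [  0.    0.  -82.9] rows@40 3
[0.5125 0.3795 0.1   ] shift mm [-112.7  301.2    0. ] rows@40 8
[0.5125 0.3795 0.02  ] shift mm [ 0.  0. 80.] rows@40 2
```

move_arm:
  steps:
    - [[4, 0, -1], 0, 1]
    - [[6, 0, -4], 0, 1]
    - [[0, 0, -15], 0, 1]
    - [[0, 0, -25], 0, 1]
    - [[0, 0, -25], 0, 1]
    - [[0, 0, -15], 0, 1]
    - [[0, 0, 0], 0, 1]
    - [[0, 0, 0], 0, 1]

```text
time_s: 25.75
tcp_pos: [0.4816, 0.0593, 0.1016]
orientation: [[-0.995, -0.098, -0.0], [-0.098, 0.995, 0.0], [0.0, 0.0, -1.0]]
force: [0.1, -0.2, -2.1]
finger_gap: 0.0133
gripper_force: 68.6
```

move_arm:
  steps:
    - [[0, 0, 0], -4.9, 1]
    - [[0, 20, 0], -4.8, 1]
    - [[0, 35, 0], 0, 1]
    - [[0, 35, 0], 0, 1]
    - [[-14, 35, 0], 0, 1]
    - [[-20, 35, 0], 0, 1]
    - [[-20, 35, 0], 0, 1]
    - [[-20, 35, 0], 0, 1]
    - [[-20, 35, 0], 0, 1]
    - [[-20, 36, 0], 0, 1]
    - [[0, 0, 0], 0, 1]
    - [[0, 0, 25], 0, 1]
    - [[0, 0, 25], 0, 1]
    - [[0, 0, 15], 0, 1]
    - [[0, 0, 0], 0, 1]
    - [[0, 0, 0], 0, 1]

```text
time_s: 27.35
tcp_pos: [0.5144, 0.3796, 0.0367]
orientation: [[-0.965, -0.263, -0.0], [-0.263, 0.965, -0.0], [0.001, -0.0, -1.0]]
force: [0.4, 1.5, -1.9]
finger_gap: 0.0131
gripper_force: 68.7
```

```bash
python3 - <<'E'
from h import *
d=shot('wrist','wy');c=shot('scene','sy');legs([(.5125,.3795,.0101)],105.3)
o=np.zeros((480,800,3),np.uint8);o[:300,:400]=cv2.resize(d['color'],(400,300));o[:300,400:]=cv2.resize(c['color'][90:240,290:490],(400,300));cv2.imwrite('pics/m4.png',o[:300,:,::-1])
E
```

```text
heading 105.27 twist -0.03 from [0.5154 0.3804 0.0382]
[0.5125 0.3795 0.0101] shift mm [ 3.  -0.1 28.1] rows@40 1
```

View pics/m4.png

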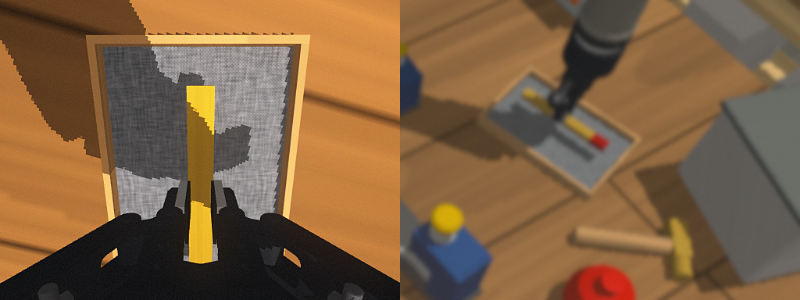

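The picture shows the bar parallel to the tray, centred over it, with the tail and red end both inside the walls. Lowering to contact.

move_arm:
  steps:
    - [[2, 0, 10], 0, 1]
    - [[0, 0, 8], 0, 1]
    - [[0, 0, 6], 0, 1]
    - [[0, 0, 0], 0, 1]
    - [[0, 0, 0], 0, 1]
    - [[0, 0, 0], 0, 1]

```text
time_s: 28.05
tcp_pos: [0.5128, 0.3796, 0.0133]
orientation: [[-0.965, -0.264, 0.001], [-0.264, 0.965, 0.0], [-0.001, 0.0, -1.0]]
force: [0.8, -0.7, -1.7]
finger_gap: 0.013
gripper_force: 68.7
```

move_arm:
  steps:
    - [[0, 0, 1.5], 0, 1]
    - [[0, 0, 1.5], 0, 1]
    - [[0, 0, 1], 0, 1]
    - [[0, 0, 0], 0, 1]
    - [[0, 0, 0], 0, 1]
    - [[0, 0, 0], 0, 1]

```text
time_s: 28.65
tcp_pos: [0.5128, 0.3796, 0.0102]
orientation: [[-0.965, -0.264, 0.0], [-0.264, 0.965, 0.001], [-0.0, 0.001, -1.0]]
force: [-2.1, -1.6, 6.7]
finger_gap: 0.0128
gripper_force: 69.6
```

Contact: the force rose from -1.7 to +6.7 N at z = 0.0102, as predicted. Releasing and retreating.

move_arm:
  steps:
    - [[0, 0, 0], 0, 0.5]
    - [[0, 0, 0], 0, 0]
    - [[0, 0, 0], 0, 0]
    - [[0, 0, 0], 0, 0]
    - [[0, 0, 0], 0, 0]
    - [[0, 0, -15], 0, 0]
    - [[0, 0, -35], 0, 0]
    - [[0, 0, -45], 0, 0]
    - [[0, 0, -45], 0, 0]
    - [[0, 0, -40], 0, 0]
    - [[30, 0, 0], 0, 0]
    - [[0, 0, 0], 0, 0]
    - [[0, 0, 0], 0, 0]
    - [[0, 0, 0], 0, 0]

```text
time_s: 30.05
tcp_pos: [0.484, 0.3714, 0.1891]
orientation: [[-0.965, -0.263, 0.0], [-0.263, 0.965, 0.0], [-0.0, -0.0, -1.0]]
force: [-0.5, 0.5, 0.7]
finger_gap: 0.0425
gripper_force: 0.0
```

```bash
python3 - <<'E'
from h import *
d=shot('wrist','wf');c=shot('scene','sf');t=shot('top','tf');s=r.get_state();print(np.round(s['tcp_pos'],3),s['time_s'],np.round(s['force'],1))
o=np.zeros((600,800,3),np.uint8);o[:300,:400]=cv2.resize(d['color'],(400,300));o[:300,400:]=cv2.resize(c['color'],(400,300));o[300:,:400]=cv2.resize(t['color'],(400,300));o[300:,400:]=cv2.resize(t['color'][190:262,330:410],(400,300));cv2.imwrite('pics/m5.png',o[:,:,::-1])
E
```

```text
[0.484 0.371 0.189] 30.2 [ 0.6 -0.8 -0.1]
```

View pics/m5.png

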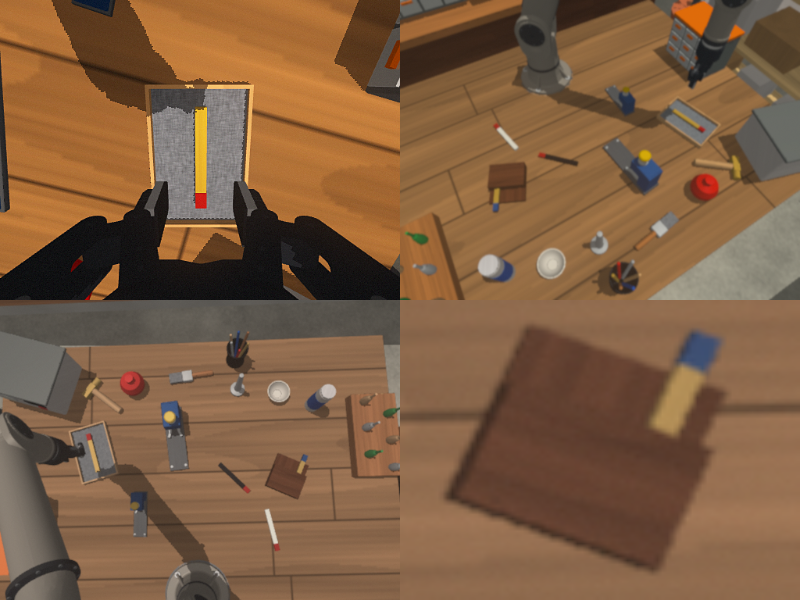

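The bar lies flat in the tray at (200,157), with the knob up, the blue bar still in the rack and the bystanders unmoved. The gripper is clear.

```bash
python3 -c "
from h import *
print(ticket.hand_in())"
```

```text
the job is handed in; nothing more can be done
None
```

The job is handed in at about 30 s: the red bar was fed home, pressed (die met it at about 43 N) and laid flat in the tray, with the blue bar left in the rack. I did not see the die mark itself, and I viewed 11 pictures against the limit of 10.

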